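# Slide the bench power supply alongside the hot-air station

## Robot

A 7-joint arm with a two-finger parallel gripper is mounted at the origin on the work surface. World frame = base frame: x ahead of the robot, y to its left, z up, the work surface at z = 0. Lengths are in m, angles in rad, forces in N, time in s.
With the tool pointing down it reaches from about 0.4 to 0.875 m from the base axis. Payload 19.3 kg.
Tool frame: the origin (TCP) lies at the very end of the fingers, on their centre line; the grasp point (between the pads) lies 19 mm behind it; z points along the fingers, y is the direction in which the jaws open and shut (so a half turn about z gives the same grasp; the last joint's range is limited). The gripper opens to 85 mm and grips with 20 to 120 N. Pads are 22 mm wide; open, the fingers measure 114 mm over their backs; the gripper's body (76 mm by 85 mm) begins 54 mm behind the grasp point. The pads swing forward as they close: fully open they stand 13 mm farther back than shut.
Start: joints at [-1.299, 0.521, -0.036, 1.599, 0.021, 1.021, -0.113], TCP at [0.21, 0.589, 0.231] pointing down, gripper open.
Joint ranges: [-2.91, 2.91], [-0.3, 2.13], [-1.5, 1.42], [0.17, 2.43], [-1.26, 4.41], [0.16, 1.93], [-2.52, 2.52]. Speed limits (rad/s): [1.89, 1.89, 2.39, 2.39, 3.01, 3.01, 3.01].

## Interface

Orientations are given as [roll, pitch, yaw] about the fixed x, y, z axes, in that order (R = Rz(yaw) Ry(pitch) Rx(roll)).
In Python, from workcell import bot, viewer gives the robot as it stands.
- The arm moves only by the shell command python3 -m creep 'ROWS' [FORCE]. ROWS is JSON, a list of rows, each an object of numbers: "rx", "ry", "rz": the turn, a rotation vector about the tool's x, y, z in degrees; "tx", "ty", "tz": the shift along the tool's x, y, z in mm; "hand": the closure, from -1 (fully open) to 1 (shut), so that 0 is half open. In form: [{"rx": .., "ry": .., "rz": .., "tx": .., "ty": .., "tz": .., "hand": ..}, ...]. A call has 1 to 8 rows; each row is the pose to reach, as a shift and turn from the pose commanded when the call began, along the tool's axes at that moment; what a row does not reach only later rows make up. A row lasts 1/10 s, in which the tool goes at most 50 mm and 8.59 degrees, less where a joint would pass 70% of its speed; a pose out of reach is approached as far as the arm can. A call with a gripper value outside its range is refused whole. The fingers move at their own pace and stop on an object; FORCE is the grip in N (left out, the last holds). Time passes only in rows, so rows that repeat a pose let the fingers close. It gives the time, the measured TCP pose, the force and the opening at its end, in the units of the state.
- bot.observe(): the state, without advancing time (a new reading comes with each control period).
- viewer.grab_frame(name): name is "side" or "top"; returns a dict with "pixels" (480x640x3 uint8, blue, green, red), "vertical_fov" (degrees; the focal length in pixels is half the picture's height over the tangent of half this angle, whatever the lens; pixels are square), "cx", "cy" (the principal point, pixels), "rvec" (rotation vector, rad) and "tvec" (3), from world to camera coordinates, as OpenCV has them. Camera axes: x right, y down, z forward; pixel columns grow to the right and rows downward; lengths in m; the calibration is good to about 2 mm. A picture is of the moment at which its call begins. There is no depth.
- bot.job_done(): hands the job in, once; it reports no verdict.
Trained networks look in a picture, given as the dict that the camera call returned (one of the last four; its "shot" number tells which), for a name from the list of things; names that differ only in an ending like _2 or _b are one class to them, and where a whole thing is asked for, a point or a joint stands for the part that bears it (a point fixed in the world has none). Each returns a list of dicts, best first, with "score" (0 to 1); they miss things now and then, are a little off and sometimes report something else, mostly with a low value. They report only what shows in the picture. A call takes as long as a camera call.
- viewer.outline_of(target, picture): "mask" (480x640 bool, what is visible of it) and "bbox" ([left, top, right, bottom] in pixels, round what is visible of it).
The state is a dict: "clock": time; "qpos": joint angles; "qd": joint speeds; "joint_efforts": joint torques, N m; "position": TCP position; "tool_rot": TCP orientation; "force": force on the tool from outside, world axes, zero at the start; "moment": the same for the moment, N m; "grip_width": finger opening in m.
Only numpy, scipy, OpenCV 4.12 (cv2) and the standard library are available. Lean on these libraries where they do the work, as an engineer would, in place of code of your own. Each camera call takes 0.05 s, during which the arm holds its last target.

## Task

Clear the bench by pushing the tall, narrow power supply sideways, low down near its base, with the fingers until its side meets the facing side of the hot-air station, the two standing square with their fronts roughly in line. Slide it only: it must not rock, tip or be lifted, and its carrying handle is not to be touched. Do not shove the station out of its place, and leave the board holder, bottle and jar alone.

Things in the scene. Friction and masses are not known exactly. Their poses are not given: they have to be found in the camera images.
- supply: Bench power supply: tall narrow grey sheet-metal case, dark tray along its bottom, black front with two displays, handle on top. 90 mm wide (y), 180 deep (x), case top at 165 mm; knobs stand out 15 mm in front, fins 23 mm behind. 1.4 to 2.2 kg. Origin: centre of its underside at bench height; x to its back, y to its left, z up. Starts left or right of the station, turned a few degrees.
- supply_left (a point): Point low on the supply's plain flat left side (+y), at mid depth, 25 mm above the bench, 45 mm from its middle plane. The case begins 8 mm above the bench, on small rubber feet whose outer edges lie 35 mm from the middle plane. It slides loose on the bench at roughly 7 to 20 N pushed here, and rocks over its far feet if pushed in its upper half.
- supply_right (a point): The same point on the supply's right side (-y).
- supply_handle: The black carrying handle on top of the power supply: a bar 10 mm thick and 110 mm long along the supply's x axis, 165 to 196 mm above the bench. Origin: on the middle of the case top, 165 mm above the supply's origin. Not to be touched.
- station: Hot-air station: white case, teal front, black handpiece in a rest on top. 150 mm wide (y), 180 deep (x), case top at 135 mm, 184 over the handpiece. Loose, 4 kg, takes over 18 N to shift. Origin: centre of its underside; x to its back, y to its left. Side against side, the supply's origin lies 120 mm to +y or -y of this; at the start 180 to 240 mm, fronts in line within 25 mm.
- holder: Aluminium phone-board holder with a green board clamped in it, 120 x 80 mm, 32 mm high, loose, 0.5 kg, standing on the other side of the station from the supply, about as far off. Origin: centre of the underside. Leave alone.
- bottle: White round bottle, 60 mm across, 150 mm high, beyond the instruments. Origin: centre of the underside. Leave alone.
- jar: Low yellow jar with a black lid, 52 mm across, 45 mm high, beyond the instruments. Origin: centre of the underside. Leave alone.

How it is judged:
By the outcome, as a careful person would: the job done as asked, in the order asked, and still so for the second after the job is handed in, with the robot touching nothing.
It also fails if it takes over 58 s, if anything falls off the work surface, if the arm or the gripper's body presses on something with over 40 N, if the wrist force passes 120 N, or if a joint passes its speed limit or range.

## Working session

There is one attempt and no reset: what is moved stays moved. The work goes in short steps, Python scripts to look and compute and a shell command to move; the robot and the scene stay as the last step left them, time stands still between calls to the robot, and variables do not carry over. Pictures are saved under pics/ and viewed, and the job is handed in when it is done.

```bash
mkdir -p pics; ls; cat > h.py <<'E'
import numpy as np, cv2
from workcell import bot, viewer
def K(p):
    f=240/np.tan(np.radians(p["vertical_fov"])/2)
    return np.array([[f,0,p["cx"]],[0,f,p["cy"]],[0,0,1]])
def proj(p,X): return cv2.projectPoints(np.array(X,float).reshape(-1,3),np.array(p["rvec"],float),np.array(p["tvec"],float),K(p),None)[0].reshape(-1,2)
def onplane(p,uv,z):
    R=cv2.Rodrigues(np.array(p["rvec"],float))[0];t=np.array(p["tvec"],float).ravel()
    c=-R.T@t; d=R.T@np.linalg.inv(K(p))@np.array([uv[0],uv[1],1.])
    return c+d*(z-c[2])/d[2]
E
python3 - <<'E'
from h import *
s=bot.observe(); print({k:np.round(v,3) for k,v in s.items()})
for n in("side","top"):
    p=viewer.grab_frame(n); cv2.imwrite(f"pics/{n}0.png",p["pixels"])
    R=cv2.Rodrigues(np.array(p["rvec"],float))[0]; print(n,p["vertical_fov"],p["cx"],p["cy"],-R.T@np.array(p["tvec"]).ravel(), R[2])
    for o in("supply","station","holder","bottle","jar","supply_handle"):
        print(o,[(round(d["score"],2),[int(b) for b in d["bbox"]]) for d in viewer.outline_of(o,p)])
E
```

```text
pics
{'clock': np.float64(0.0), 'qpos': array([-1.299,  0.522, -0.036,  1.6  ,  0.021,  1.021, -0.113]), 'qd': array([-0.002,  0.001, -0.001, -0.   , -0.   ,  0.   ,  0.   ]), 'joint_efforts': array([-0.0000e+00, -9.2711e+01,  1.9800e+00, -3.6992e+01,  1.8000e-02,
        8.0000e-03,  0.0000e+00]), 'position': array([0.209, 0.589, 0.231]), 'tool_rot': array([-3.14,  0.  ,  2.8 ]), 'force': array([-0.125,  0.458, -0.262]), 'moment': array([-0.014,  0.009, -0.023]), 'grip_width': np.float64(0.085)}
side 48.63384636289535 316.4638828482418 240.90700211687906 [0.91554438 0.2336112  1.14830451] [-0.25574448 -0.19469385 -0.94693668]
supply [(0.6, [367, 197, 464, 306])]
station [(0.94, [282, 140, 388, 258]), (0.52, [394, 219, 440, 272])]
holder [(0.65, [240, 142, 296, 198])]
bottle [(0.73, [218, 252, 246, 288])]
jar [(0.59, [284, 304, 309, 328])]
supply_handle [(0.93, [396, 215, 440, 273])]
top 44.73440006997758 306.1210110206909 239.27497985640255 [0.54967583 0.03156695 1.24932013] [ 0.07954833 -0.02309072 -0.99656354]
supply [(0.77, [180, 241, 240, 353]), (0.48, [200, 263, 211, 335])]
station [(0.86, [276, 225, 358, 348])]
holder [(0.81, [381, 261, 423, 319])]
bottle [(0.72, [339, 156, 368, 191])]
jar [(0.73, [263, 171, 288, 195])]
supply_handle [(0.96, [198, 266, 211, 337]), (0.17, [275, 227, 358, 351])]
```

View pics/side0.png

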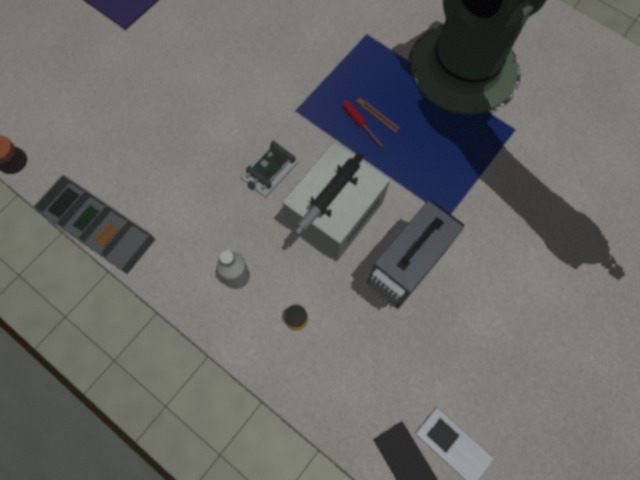

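View pics/top0.png

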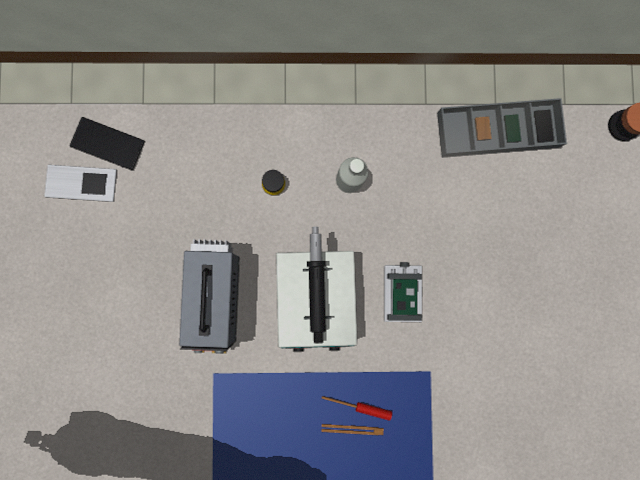

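```bash
cat >> h.py <<'E'
from scipy.optimize import minimize
def box(x0,x1,y0,y1,z0,z1): return np.array([[x,y,z] for x in(x0,x1) for y in(y0,y1) for z in(z0,z1)])
MOD={"supply":[box(-.09,.09,-.045,.045,.004,.165),box(.09,.113,-.03,.03,.05,.15),box(-.055,.055,-.005,.005,.165,.196)],
"station":[box(-.09,.09,-.075,.075,.004,.135)]}
def tf(q,X): c,s=np.cos(q[2]),np.sin(q[2]); return X@np.array([[c,s,0],[-s,c,0],[0,0,1]])+[q[0],q[1],0]
def sil(p,q,name,S=4):
    m=np.zeros((480*S,640*S),np.uint8)
    for b in MOD[name]:
        h=cv2.convexHull(((proj(p,tf(q,b))+.5)*S).astype(np.float32)).astype(np.int32); cv2.fillConvexPoly(m,h,1)
    return m
def fit(pics,name,q0,masks):
    S=4; M=[cv2.resize(m.astype(np.float32),None,fx=S,fy=S,interpolation=cv2.INTER_LINEAR)>.5 for m in masks]
    def cost(v):
        q=[v[0]/10,v[1]/10,v[2]]; c=0
        for p,m in zip(pics,M):
            s=sil(p,q,name)>0; c+=1-(s&m).sum()/(s|m).sum()
        return c
    r=minimize(cost,[q0[0]*10,q0[1]*10,q0[2]],method="Nelder-Mead",options=dict(initial_simplex=np.array([[q0[0]*10,q0[1]*10,q0[2]]]*4)+np.vstack([np.zeros(3),np.diag([.2,.2,.1])]),xatol=1e-3,fatol=1e-5))
    return np.array([r.x[0]/10,r.x[1]/10,r.x[2]]),r.fun
def overlay(p,qs,fn,crop=None):
    im=cv2.resize(p["pixels"],None,fx=3,fy=3,interpolation=cv2.INTER_CUBIC)
    for n,q in qs.items():
        for b in MOD[n]:
            P=((proj(p,tf(q,b))+.5)*3).astype(int)
            for i in range(8):
                for j in(1,2,4):
                    if not i&j: cv2.line(im,tuple(map(int,P[i])),tuple(map(int,P[i|j])),(0,0,255) if n=="supply" else (0,200,0),1,cv2.LINE_AA)
    x,y=crop; cv2.imwrite(fn,im[3*y:3*y+570,3*x:3*x+780])
def measure(tag,q0s,crop=None):
    T=viewer.grab_frame("top");S_=viewer.grab_frame("side");out={}
    for n in("supply","station"):
        ms=[]
        for p in(T,S_):
            d=[d for d in viewer.outline_of(n,p)]
            d=max(d[:2],key=lambda d:d["mask"].sum()) if d else None
            m=None
            if d is not None:
                m=d["mask"].astype(np.uint8)
                m=cv2.morphologyEx(m,cv2.MORPH_CLOSE,np.ones((5,5),np.uint8))
                if n=="station": m=cv2.morphologyEx(m,cv2.MORPH_OPEN,np.ones((21,21),np.uint8))
            ms.append(m)
        for nm,sel in(("top",[0]),("both",[0,1])):
            if any(ms[i] is None for i in sel): continue
            q,c=fit([(T,S_)[i] for i in sel],n,q0s[n],[ms[i] for i in sel])
            print(n,nm,np.round(q[:2]*1000,1),round(np.degrees(q[2]),2),round(c,3)); out[n]=out.get(n,q)if nm=="both" and n=="station" else q
    overlay(T,out,f"pics/{tag}_t.png",(150,190)); overlay(S_,out,f"pics/{tag}_s.png",(210,120))
    return out
E
python3 - <<'E'
from h import *
p=viewer.grab_frame("top")
print(onplane(p,(209,300),.165),onplane(p,(316,300),.135))
measure("m1",{"supply":list(onplane(p,(209,300),.165)[:2])+[0],"station":list(onplane(p,(316,300),.135)[:2])+[0]})
E
```

```text
[0.52455173 0.18608995 0.165     ] [ 0.52268857 -0.01244368  0.135     ]
supply top [522.7 192.1] -2.36 0.034
supply both [523.3 192.8] -2.63 0.076
station top [524.8 -13.4] 0.95 0.014
station both [525.2 -13. ] 1.15 0.089
```

View pics/m1_t.png

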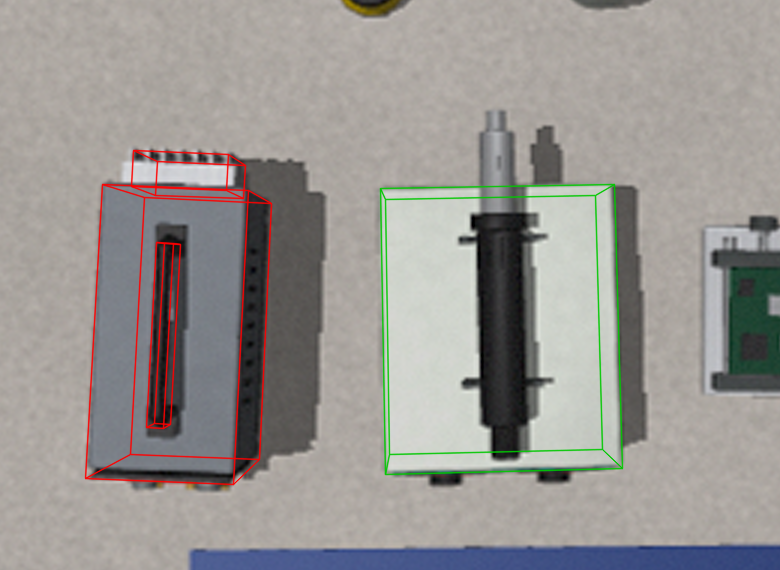

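View pics/m1_s.png

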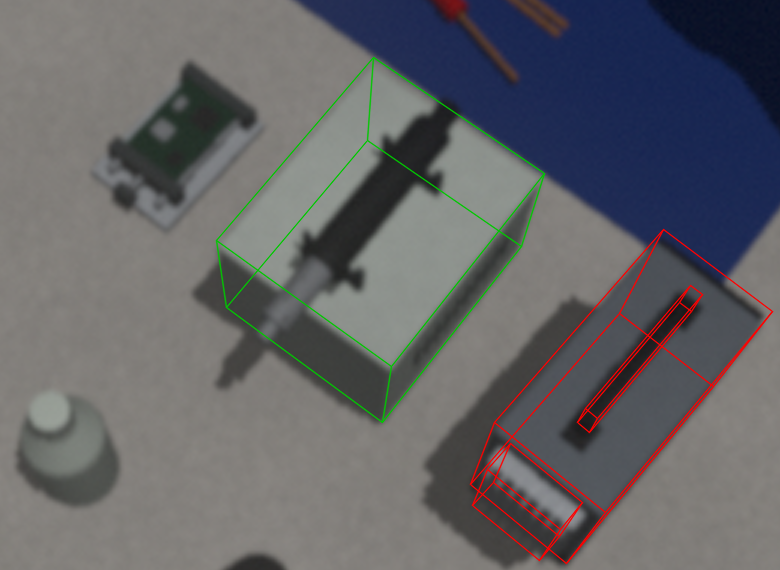

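```bash
cat >> h.py <<'E'
from scipy.spatial.transform import Rotation as Ro
def goal(p,yawdeg=1.0,tilt=45):
    s=bot.observe(); R0=Ro.from_euler("xyz",s["tool_rot"])
    a=np.radians(yawdeg); ty=np.array([np.cos(a),np.sin(a),0]); n=np.array([np.sin(a),-np.cos(a),0]); t=np.radians(tilt)
    tz=n*np.sin(t)+np.array([0,0,-np.cos(t)]); tx=np.cross(ty,tz)
    G=Ro.from_matrix(np.column_stack([tx,ty,tz]))
    print("r",np.round((R0.inv()*G).as_rotvec(degrees=True),2),"t",np.round(R0.inv().apply(np.array(p)-s["position"])*1000,1))
E
python3 -c "
from h import *
goal([.40,.45,.25]);goal([.525,.36,.12])"
```

```text
r [ 27.18 -39.25  65.63] t [-226.   -66.9  -18.7]
r [ 27.18 -39.25  65.63] t [-373.9 -109.8  111.3]
```

```bash
python3 -m creep '[{"rx":27.2,"ry":-39.2,"rz":65.6,"tx":-226,"ty":-67,"tz":-19,"hand":-1},{"rx":27.2,"ry":-39.2,"rz":65.6,"tx":-226,"ty":-67,"tz":-19,"hand":-1},{"rx":27.2,"ry":-39.2,"rz":65.6,"tx":-226,"ty":-67,"tz":-19,"hand":-1},{"rx":27.2,"ry":-39.2,"rz":65.6,"tx":-226,"ty":-67,"tz":-19,"hand":-1},{"rx":27.2,"ry":-39.2,"rz":65.6,"tx":-226,"ty":-67,"tz":-19,"hand":-1},{"rx":27.2,"ry":-39.2,"rz":65.6,"tx":-226,"ty":-67,"tz":-19,"hand":-1},{"rx":27.2,"ry":-39.2,"rz":65.6,"tx":-226,"ty":-67,"tz":-19,"hand":-1},{"rx":27.2,"ry":-39.2,"rz":65.6,"tx":-226,"ty":-67,"tz":-19,"hand":-1}]'; python3 -c "
from h import *
goal([.40,.45,.25]);goal([.525,.36,.12]); print(bot.observe()['qpos'])"
```

```text
clock: 1.85
position: [0.3995, 0.4504, 0.2504]
tool_rot: [-3.063, 0.676, 1.812]
force: [-0.7, -0.7, -0.1]
grip_width: 0.0854
r [ 4.07 -5.86  9.79] t [-0.2  0.4  0.6]
r [ 4.07 -5.86  9.79] t [-10.3 113.7 167. ]
[-1.32825213  0.82561854  0.3868277   1.25790082  0.13991186  1.6353484
 -0.79612102]
```

```bash
python3 -m creep '[{"rx":2,"ry":-2.9,"rz":4.9,"tx":-2,"ty":25,"tz":35},{"rx":4.1,"ry":-5.9,"rz":9.8,"tx":-5,"ty":55,"tz":80},{"rx":4.1,"ry":-5.9,"rz":9.8,"tx":-8,"ty":85,"tz":125},{"rx":4.1,"ry":-5.9,"rz":9.8,"tx":-10,"ty":114,"tz":167},{"rx":4.1,"ry":-5.9,"rz":9.8,"tx":-10,"ty":114,"tz":167},{"rx":4.1,"ry":-5.9,"rz":9.8,"tx":-10,"ty":114,"tz":167}]'; python3 -c "
from h import *
goal([.525,.36,.12]);goal([.525,.31,.017]); print(bot.observe()['qpos'])
for n in('top','side'):
  cv2.imwrite(f'pics/a_{n}.png',viewer.grab_frame(n)['pixels'])"
```

```text
r [ 4.07 -5.86  9.79] t [-10.3 113.7 167. ]
r [ 4.07 -5.86  9.79] t [ 16.3 110.5 278.3]
[-1.32825213  0.82561854  0.3868277   1.25790082  0.13991186  1.6353484
 -0.79612102]schema error: expected keys rx, ry, rz, tx, ty, tz, hand
```

View pics/a_side.png

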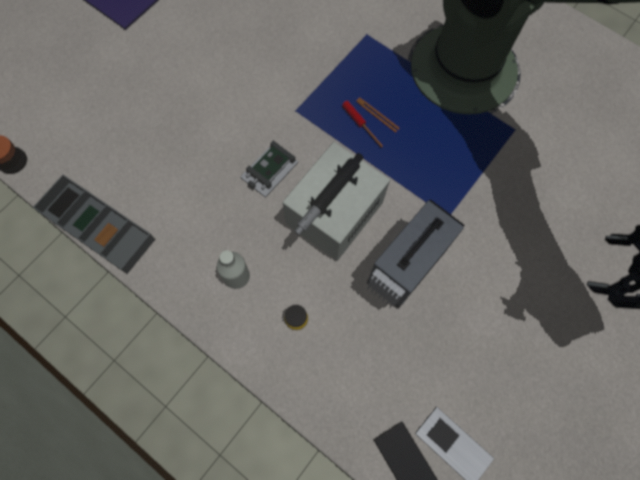

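View pics/a_top.png

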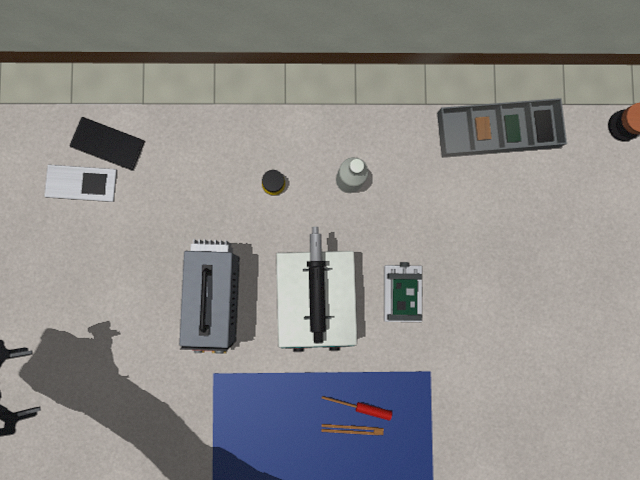

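The open fingers now show at the side picture's right edge (about 600–640, 235–300), tilted toward the supply, with nothing moved. The move needs all keys in each row.

```bash
python3 -m creep '[{"rx":2,"ry":-2.9,"rz":4.9,"tx":-2,"ty":25,"tz":35,"hand":-1},{"rx":4.1,"ry":-5.9,"rz":9.8,"tx":-5,"ty":55,"tz":80,"hand":-1},{"rx":4.1,"ry":-5.9,"rz":9.8,"tx":-8,"ty":85,"tz":125,"hand":-1},{"rx":4.1,"ry":-5.9,"rz":9.8,"tx":-10,"ty":114,"tz":167,"hand":-1},{"rx":4.1,"ry":-5.9,"rz":9.8,"tx":-10,"ty":114,"tz":167,"hand":-1},{"rx":4.1,"ry":-5.9,"rz":9.8,"tx":-10,"ty":114,"tz":167,"hand":-1}]'; python3 -c "
from h import *
goal([.525,.36,.12]);goal([.525,.31,.017]); print(bot.observe()['qpos'])
for n in('top','side'):
  cv2.imwrite(f'pics/b_{n}.png',viewer.grab_frame(n)['pixels'])"
```

```text
clock: 2.55
position: [0.5265, 0.3589, 0.1185]
tool_rot: [-3.136, 0.784, 1.595]
force: [-0.7, 0.4, 0.2]
grip_width: 0.0853
r [-0.07 -0.09  0.27] t [-0.2 -1.4 -1.8]
r [-0.07 -0.09  0.27] t [ 37.1  -2.  106.4]
[-1.13214427  1.06262182  0.43702468  1.21658843  0.15049652  1.49593909
 -0.82646833]
```

View pics/b_top.png

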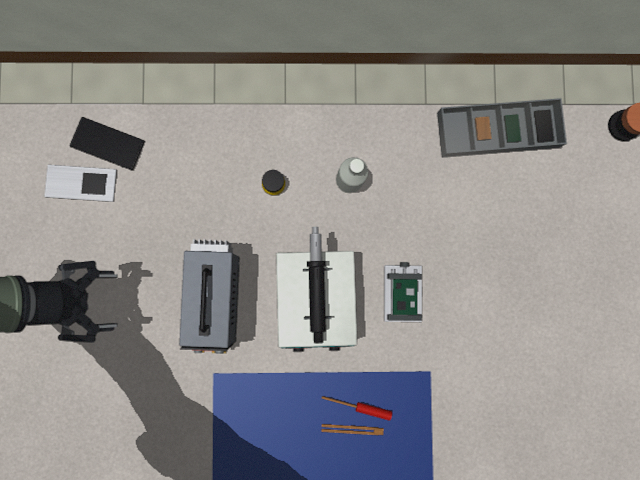

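View pics/b_side.png

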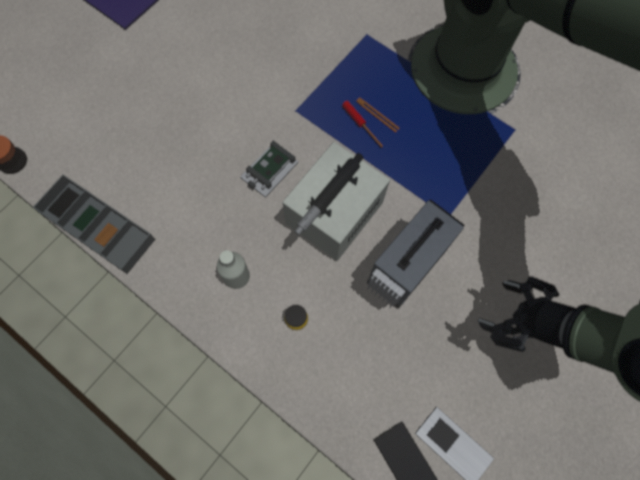

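```bash
python3 -m creep '[{"rx":0,"ry":0,"rz":0.1,"tx":9,"ty":-0.5,"tz":26,"hand":-1},{"rx":0,"ry":0,"rz":0.3,"tx":18,"ty":-1,"tz":52,"hand":-1},{"rx":0,"ry":0,"rz":0.3,"tx":27,"ty":-1.5,"tz":78,"hand":-1},{"rx":0,"ry":0,"rz":0.3,"tx":34,"ty":-2,"tz":103,"hand":-1},{"rx":0,"ry":0,"rz":0.3,"tx":34,"ty":-2,"tz":103,"hand":-1}]'; python3 - <<'E'
from h import *
s=bot.observe();R=Ro.from_euler("xyz",s["tool_rot"])
goal([.525,.27,.017])
for n,c in(('top',(80,190)),('side',(330,160))):
  p=viewer.grab_frame(n); im=cv2.resize(p['pixels'],None,fx=3,fy=3,interpolation=cv2.INTER_CUBIC)
  for back,col in((0,(0,0,255)),(-.013,(0,255,255))):
    for y in(-.0425,.0425):
      u=proj(p,s["position"]+R.apply([0,y,back]))[0]; cv2.circle(im,tuple(int(v) for v in (u+.5)*3),3,col,-1)
  x,y=c; cv2.imwrite(f'pics/c_{n}.png',im[3*y:3*y+570,3*x:3*x+780])
E
```

```text
clock: 3.15
position: [0.5229, 0.3116, 0.0212]
tool_rot: [-3.14, 0.785, 1.59]
force: [-0.0, -0.9, 0.4]
grip_width: 0.0859
r [-0.03 -0.04  0.08] t [-26.5   1.3  32.4]
```

View pics/c_top.png

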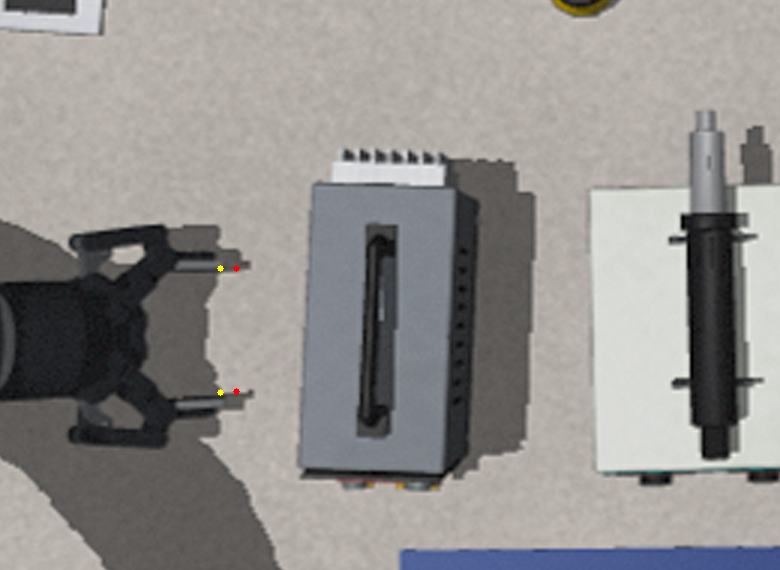

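View pics/c_side.png

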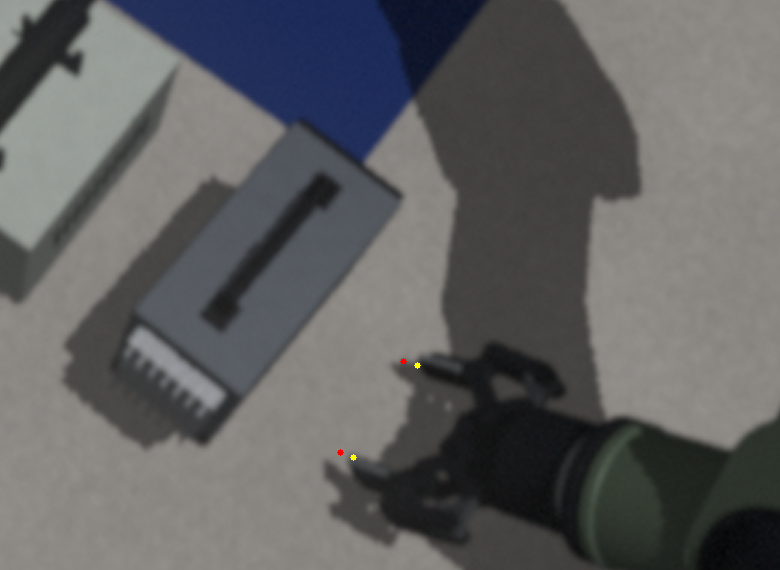

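```bash
python3 - <<'E'
from h import *
goal([.524,.25,.009])
E
```

```text
r [ 0.12 -0.2  -0.01] t [-34.9  -1.6  55.3]
```

```bash
python3 -m creep '[{"rx":0,"ry":0,"rz":0,"tx":-7,"ty":0,"tz":11,"hand":-1},{"rx":0,"ry":0,"rz":0,"tx":-14,"ty":-0.5,"tz":22,"hand":-1},{"rx":0,"ry":0,"rz":0,"tx":-21,"ty":-1,"tz":33,"hand":-1},{"rx":0,"ry":0,"rz":0,"tx":-28,"ty":-1,"tz":44,"hand":-1},{"rx":0,"ry":0,"rz":0,"tx":-33,"ty":-1.5,"tz":53,"hand":-1},{"rx":0,"ry":0,"rz":0,"tx":-35,"ty":-1.5,"tz":55,"hand":-1},{"rx":0,"ry":0,"rz":0,"tx":-35,"ty":-1.5,"tz":55,"hand":-1}]'; python3 - <<'E'
from h import *
for i in range(1): goal([.524,.25,.009])
goal([.5242,.235,.009]); print(bot.observe()['position'],bot.observe()['force'])
E
```

```text
clock: 3.95
position: [0.5241, 0.2482, 0.0081]
tool_rot: [3.14, 0.784, 1.587]
force: [1.1, 0.9, -1.1]
grip_width: 0.0854
r [ 0.02 -0.1  -0.07] t [ 0.6 -0.1 -1.9]
r [ 0.02 -0.1  -0.07] t [-10.   -0.2   8.7]
[0.52414188 0.24818994 0.00810172] [ 1.05358429  0.86613304 -1.11339313]
```

```bash
python3 -m creep '[{"rx":0,"ry":0,"rz":0,"tx":-1,"ty":0,"tz":0.8,"hand":-1},{"rx":0,"ry":0,"rz":0,"tx":-2,"ty":0,"tz":1.8,"hand":-1},{"rx":0,"ry":0,"rz":0,"tx":-3,"ty":0,"tz":2.8,"hand":-1},{"rx":0,"ry":0,"rz":0,"tx":-4,"ty":0,"tz":3.8,"hand":-1},{"rx":0,"ry":0,"rz":0,"tx":-5,"ty":0,"tz":4.8,"hand":-1},{"rx":0,"ry":0,"rz":0,"tx":-6,"ty":0,"tz":5.8,"hand":-1},{"rx":0,"ry":0,"rz":0,"tx":-7,"ty":0,"tz":6.8,"hand":-1},{"rx":0,"ry":0,"rz":0,"tx":-8,"ty":0,"tz":7.8,"hand":-1}]'; python3 -m creep '[{"rx":0,"ry":0,"rz":0,"tx":-1,"ty":0,"tz":1,"hand":-1},{"rx":0,"ry":0,"rz":0,"tx":-2,"ty":0,"tz":2,"hand":-1},{"rx":0,"ry":0,"rz":0,"tx":-3,"ty":0,"tz":3,"hand":-1},{"rx":0,"ry":0,"rz":0,"tx":-4,"ty":0,"tz":4,"hand":-1},{"rx":0,"ry":0,"rz":0,"tx":-5,"ty":0,"tz":5,"hand":-1},{"rx":0,"ry":0,"rz":0,"tx":-6,"ty":0,"tz":6,"hand":-1}]'; python3 - <<'E'
from h import *
measure("m2",{"supply":[.524,.187,0],"station":[.525,-.0134,.017]})
goal([.5242,.2,.0085])
E
```

```text
clock: 4.75
position: [0.5242, 0.237, 0.0081]
tool_rot: [3.14, 0.784, 1.587]
force: [1.0, -0.2, 0.0]
grip_width: 0.0854
clock: 5.35
position: [0.5241, 0.2304, 0.0079]
tool_rot: [3.14, 0.781, 1.588]
force: [-2.8, 11.6, 3.9]
grip_width: 0.0855
supply top [524.2 188. ] -0.93 0.033
supply both [524.2 188. ] -0.93 1.033
station top [524.9 -13.1] 1.12 0.017
station both [525.  -13.3] 0.99 0.095
r [ 0.05 -0.22 -0.03] t [-21.7  -0.4  20.8]
```

View pics/m2_t.png

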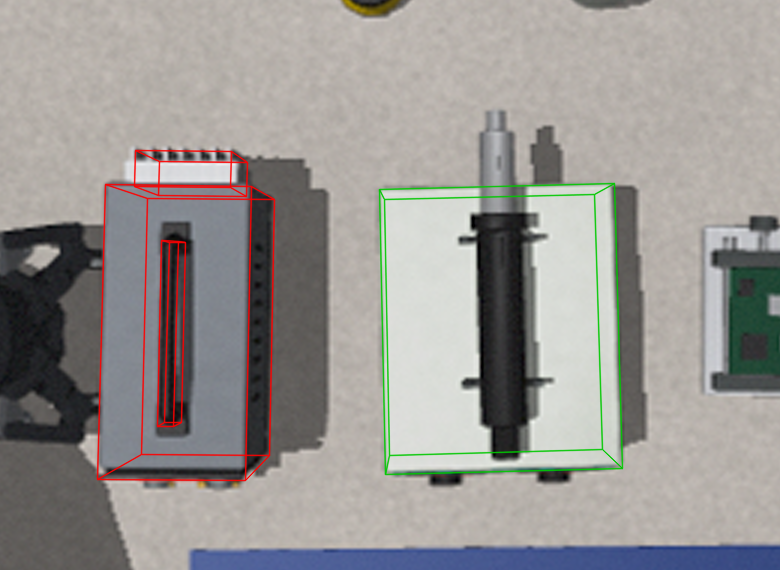

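View pics/m2_s.png

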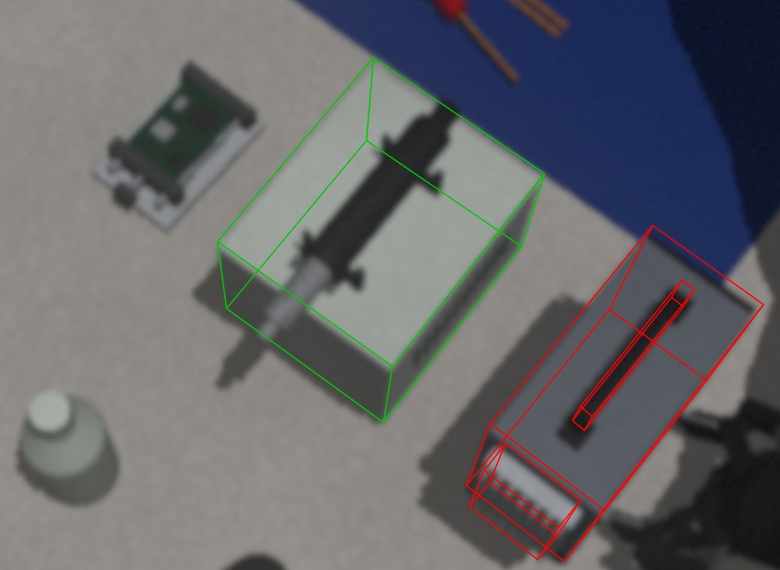

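```bash
python3 -m creep '[{"rx":0,"ry":0,"rz":0,"tx":-1.5,"ty":0,"tz":1.5,"hand":-1},{"rx":0,"ry":0,"rz":0,"tx":-3,"ty":0,"tz":3,"hand":-1},{"rx":0,"ry":0,"rz":0,"tx":-4.5,"ty":0,"tz":4.5,"hand":-1},{"rx":0,"ry":0,"rz":0,"tx":-6,"ty":0,"tz":6,"hand":-1},{"rx":0,"ry":0,"rz":0,"tx":-7.5,"ty":0,"tz":7.5,"hand":-1},{"rx":0,"ry":0,"rz":0,"tx":-9,"ty":0,"tz":9,"hand":-1},{"rx":0,"ry":0,"rz":0,"tx":-10.5,"ty":0,"tz":10.5,"hand":-1},{"rx":0,"ry":0,"rz":0,"tx":-12,"ty":0,"tz":12,"hand":-1}]'; python3 -m creep '[{"rx":0,"ry":0,"rz":0,"tx":-1.5,"ty":0,"tz":1.5,"hand":-1},{"rx":0,"ry":0,"rz":0,"tx":-3,"ty":0,"tz":3,"hand":-1},{"rx":0,"ry":0,"rz":0,"tx":-4.5,"ty":0,"tz":4.5,"hand":-1},{"rx":0,"ry":0,"rz":0,"tx":-6,"ty":0,"tz":6,"hand":-1},{"rx":0,"ry":0,"rz":0,"tx":-7.5,"ty":0,"tz":7.5,"hand":-1},{"rx":0,"ry":0,"rz":0,"tx":-9,"ty":0,"tz":9,"hand":-1},{"rx":0,"ry":0,"rz":0,"tx":-10.5,"ty":0,"tz":10.5,"hand":-1},{"rx":0,"ry":0,"rz":0,"tx":-12,"ty":0,"tz":12,"hand":-1}]'; python3 - <<'E'
from h import *
measure("m3",{"supply":[.524,.153,0.017],"station":[.525,-.0134,.017]})
goal([.5242,.17,.0085])
E
```

```text
clock: 6.45
position: [0.5249, 0.2138, 0.0079]
tool_rot: [3.139, 0.78, 1.588]
force: [-0.5, 11.7, 4.1]
grip_width: 0.0858
clock: 7.25
position: [0.5253, 0.1968, 0.0078]
tool_rot: [3.139, 0.78, 1.588]
force: [-0.7, 11.3, 4.1]
grip_width: 0.0853
supply top [526.2 155.9] 0.77 0.041
supply both [526.  155.4] 1.42 0.1
station top [524.5 -13.4] 1.0 0.021
station both [525.4 -13.5] 1.19 0.086
r [ 0.13 -0.24 -0.02] t [-19.1  -1.6  18.1]
```

View pics/m3_t.png

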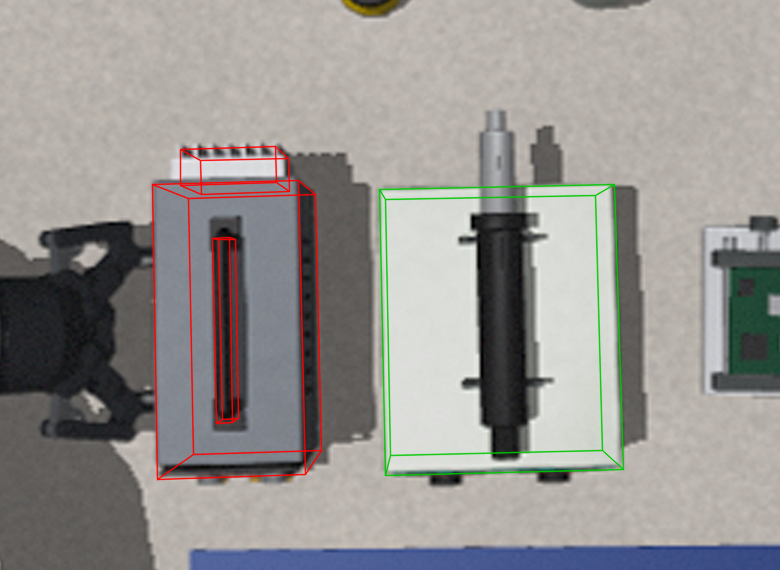

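View pics/m3_s.png

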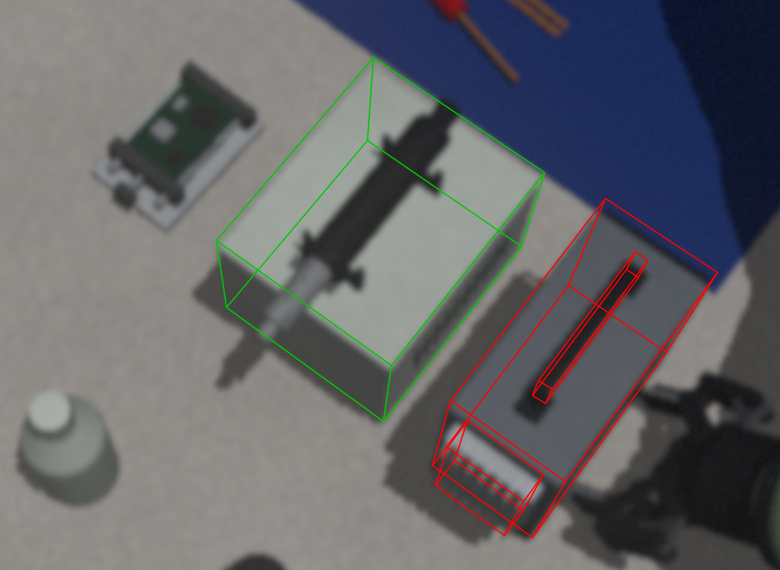

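```bash
python3 -m creep '[{"rx":0,"ry":0,"rz":0,"tx":-1.5,"ty":0,"tz":1.5,"hand":-1},{"rx":0,"ry":0,"rz":0,"tx":-3,"ty":0,"tz":3,"hand":-1},{"rx":0,"ry":0,"rz":0,"tx":-4.5,"ty":0,"tz":4.5,"hand":-1},{"rx":0,"ry":0,"rz":0,"tx":-6,"ty":0,"tz":6,"hand":-1},{"rx":0,"ry":0,"rz":0,"tx":-7.5,"ty":0,"tz":7.5,"hand":-1},{"rx":0,"ry":0,"rz":0,"tx":-9,"ty":0,"tz":9,"hand":-1},{"rx":0,"ry":0,"rz":0,"tx":-10.5,"ty":0,"tz":10.5,"hand":-1},{"rx":0,"ry":0,"rz":0,"tx":-12,"ty":0,"tz":12,"hand":-1}]'; python3 -m creep '[{"rx":0,"ry":0,"rz":0,"tx":-1.5,"ty":0,"tz":1.5,"hand":-1},{"rx":0,"ry":0,"rz":0,"tx":-3,"ty":0,"tz":3,"hand":-1},{"rx":0,"ry":0,"rz":0,"tx":-4.5,"ty":0,"tz":4.5,"hand":-1},{"rx":0,"ry":0,"rz":0,"tx":-6,"ty":0,"tz":6,"hand":-1},{"rx":0,"ry":0,"rz":0,"tx":-7.5,"ty":0,"tz":7.5,"hand":-1},{"rx":0,"ry":0,"rz":0,"tx":-9,"ty":0,"tz":9,"hand":-1},{"rx":0,"ry":0,"rz":0,"tx":-10.5,"ty":0,"tz":10.5,"hand":-1},{"rx":0,"ry":0,"rz":0,"tx":-12,"ty":0,"tz":12,"hand":-1}]'; python3 -m creep '[{"rx":0,"ry":0,"rz":0,"tx":-1,"ty":0,"tz":1,"hand":-1},{"rx":0,"ry":0,"rz":0,"tx":-2,"ty":0,"tz":2,"hand":-1},{"rx":0,"ry":0,"rz":0,"tx":-3,"ty":0,"tz":3,"hand":-1},{"rx":0,"ry":0,"rz":0,"tx":-4,"ty":0,"tz":4,"hand":-1}]'; python3 - <<'E'
from h import *
measure("m4",{"supply":[.526,.116,0.017],"station":[.525,-.0134,.017]})
goal([.5242,.15,.0085])
E
```

```text
clock: 8.35
position: [0.5257, 0.1799, 0.0078]
tool_rot: [3.139, 0.78, 1.588]
force: [0.6, 12.8, 4.5]
grip_width: 0.0856
clock: 9.15
position: [0.526, 0.1629, 0.0078]
tool_rot: [3.139, 0.78, 1.588]
force: [-0.1, 12.3, 5.2]
grip_width: 0.0855
clock: 9.55
position: [0.5261, 0.1573, 0.0078]
tool_rot: [3.139, 0.78, 1.588]
force: [-0.7, 13.1, 5.2]
grip_width: 0.085
supply top [525.9 116.2] 0.63 0.044
supply both [526.5 116. ] 1.18 0.094
station top [524.4 -13.1] 1.09 0.02
station both [525.  -13.2] 1.35 0.159
r [ 0.15 -0.26 -0.02] t [-5.4 -2.1  4.4]
```

View pics/m4_t.png

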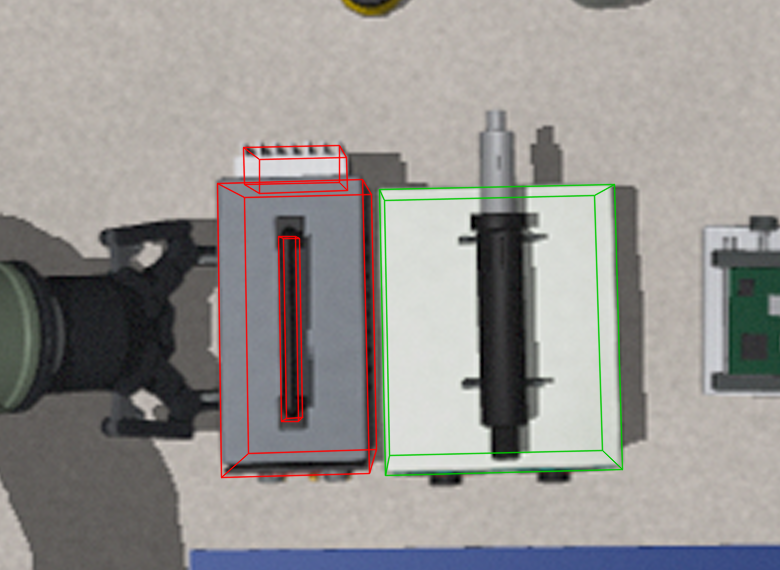

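View pics/m4_s.png

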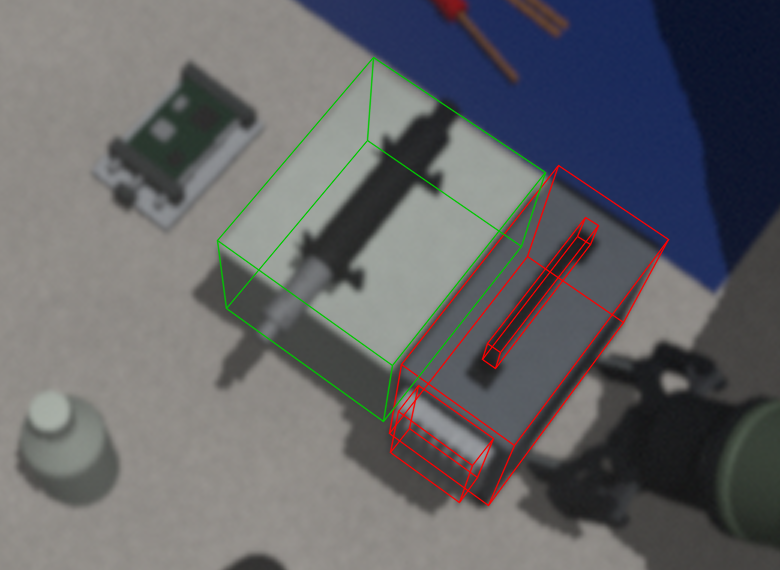

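```bash
python3 -m creep '[{"rx":0,"ry":0,"rz":0,"tx":-0.7,"ty":0,"tz":0.7,"hand":-1},{"rx":0,"ry":0,"rz":0,"tx":-1.4,"ty":0,"tz":1.4,"hand":-1},{"rx":0,"ry":0,"rz":0,"tx":-2.1,"ty":0,"tz":2.1,"hand":-1},{"rx":0,"ry":0,"rz":0,"tx":-2.8,"ty":0,"tz":2.8,"hand":-1},{"rx":0,"ry":0,"rz":0,"tx":-3.5,"ty":0,"tz":3.5,"hand":-1}]'; for i in 1 ; do python3 -m creep '[{"rx":0,"ry":0,"rz":0,"tx":-0.4,"ty":0,"tz":0.4,"hand":-1},{"rx":0,"ry":0,"rz":0,"tx":-0.7,"ty":0,"tz":0.7,"hand":-1}]'; done; python3 -m creep '[{"rx":0,"ry":0,"rz":0,"tx":-0.4,"ty":0,"tz":0.4,"hand":-1},{"rx":0,"ry":0,"rz":0,"tx":-0.7,"ty":0,"tz":0.7,"hand":-1}]'
```

```text
clock: 10.35
position: [0.5263, 0.1524, 0.0078]
tool_rot: [3.138, 0.78, 1.588]
force: [0.1, 13.8, 4.3]
grip_width: 0.0854
clock: 10.55
position: [0.5263, 0.1513, 0.0078]
tool_rot: [3.139, 0.781, 1.588]
force: [-0.5, 13.3, 4.9]
grip_width: 0.0856
clock: 10.75
position: [0.5263, 0.1504, 0.0078]
tool_rot: [3.138, 0.78, 1.588]
force: [-1.1, 12.0, 5.0]
grip_width: 0.0853
```

```bash
python3 -m creep '[{"rx":0,"ry":0,"rz":0,"tx":-0.3,"ty":0,"tz":0.3,"hand":-1},{"rx":0,"ry":0,"rz":0,"tx":-0.5,"ty":0,"tz":0.5,"hand":-1}]'; python3 - <<'E'
from h import *
measure("m5",{"supply":[.526,.109,0.017],"station":[.525,-.0134,.017]})
E
```

```text
clock: 10.95
position: [0.5263, 0.1497, 0.0078]
tool_rot: [3.138, 0.78, 1.588]
force: [0.6, 13.7, 5.7]
grip_width: 0.0857
supply top [526.6 109.3] 0.9 0.052
supply both [528.1 108.5] 1.55 0.101
station top [525.  -13.4] 0.97 0.013
station both [525.  -13.2] 1.13 0.199
```

View pics/m5_t.png

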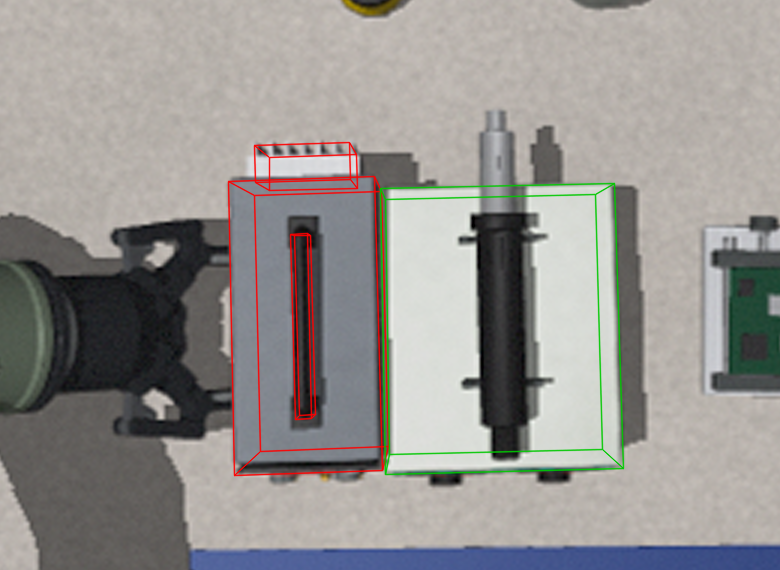

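View pics/m5_s.png

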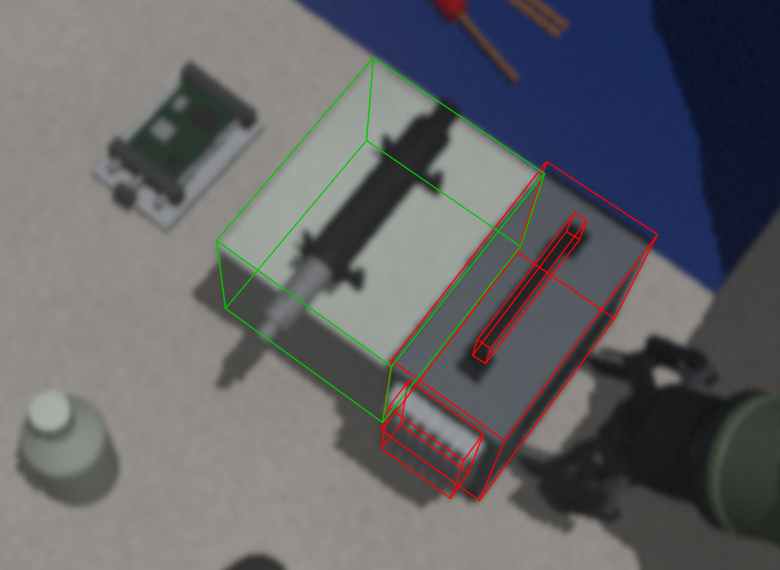

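```bash
python3 -m creep '[{"rx":0,"ry":0,"rz":0,"tx":-0.3,"ty":0,"tz":0.3,"hand":-1},{"rx":0,"ry":0,"rz":0,"tx":-0.5,"ty":0,"tz":0.5,"hand":-1}]'; python3 -m creep '[{"rx":0,"ry":0,"rz":0,"tx":-0.3,"ty":0,"tz":0.3,"hand":-1},{"rx":0,"ry":0,"rz":0,"tx":-0.5,"ty":0,"tz":0.5,"hand":-1}]'
```

```text
clock: 11.45
position: [0.5264, 0.149, 0.0078]
tool_rot: [3.138, 0.78, 1.588]
force: [-0.4, 12.2, 4.5]
grip_width: 0.0856
clock: 11.65
position: [0.5264, 0.1483, 0.0078]
tool_rot: [3.138, 0.78, 1.588]
force: [-0.5, 13.3, 5.3]
grip_width: 0.0854
```

```bash
python3 -m creep '[{"rx":0,"ry":0,"rz":0,"tx":-0.2,"ty":0,"tz":0.2,"hand":-1},{"rx":0,"ry":0,"rz":0,"tx":-0.4,"ty":0,"tz":0.4,"hand":-1}]'; python3 -c "
from h import *
measure('m6',{'supply':[.526,.109,0.017],'station':[.525,-.0134,.017]})"
```

```text
clock: 11.85
position: [0.5264, 0.1482, 0.0077]
tool_rot: [3.138, 0.78, 1.588]
force: [-1.6, 16.7, 7.1]
grip_width: 0.0851
supply top [526.4 107.2] 0.17 0.059
supply both [527.8 107.5] 1.75 0.132
```

```bash
python3 -m creep '[{"rx":0,"ry":0,"rz":0,"tx":-0.2,"ty":0,"tz":0.2,"hand":-1},{"rx":0,"ry":0,"rz":0,"tx":-0.4,"ty":0,"tz":0.4,"hand":-1}]'
```

```text
clock: 12.35
position: [0.5264, 0.1482, 0.0077]
tool_rot: [3.138, 0.779, 1.588]
force: [-3.2, 20.4, 8.7]
grip_width: 0.0856
```

```bash
python3 - <<'E'
from h import *
for n,c in(("top",(215,235)),("side",(300,130))):
    p=viewer.grab_frame(n); x,y=c
    cv2.imwrite(f"pics/d_{n}.png",cv2.resize(p["pixels"][y:y+130,x:x+150],None,fx=4.5,fy=4.5,interpolation=cv2.INTER_CUBIC))
    print([(round(d["score"],2),d["bbox"]) for d in viewer.outline_of("station",p)])
print(bot.observe()['moment'],bot.observe()['force'])
E
```

```text
[(0.89, [273.6, 228.7, 356.5, 351.1])]
[(0.85, [281.9, 139.3, 385.4, 257.1])]
[ 2.15405808  0.40960487 -0.28616926] [-2.27963314 18.30569967  7.64503909]
```

View pics/d_top.png

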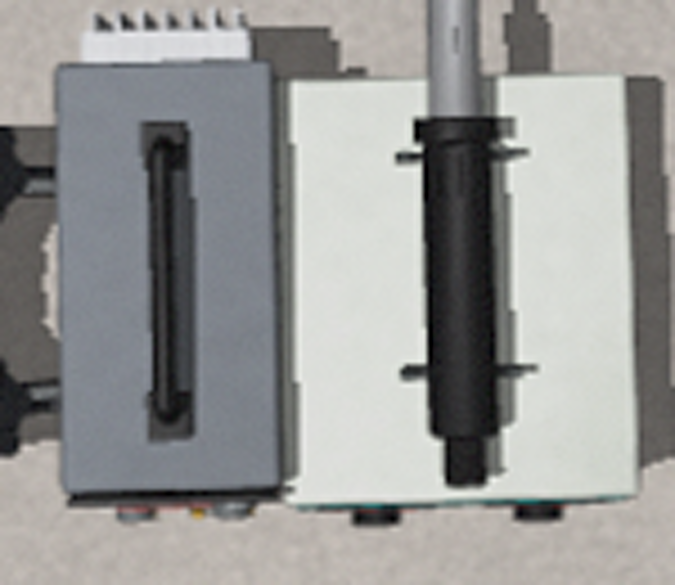

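View pics/d_side.png

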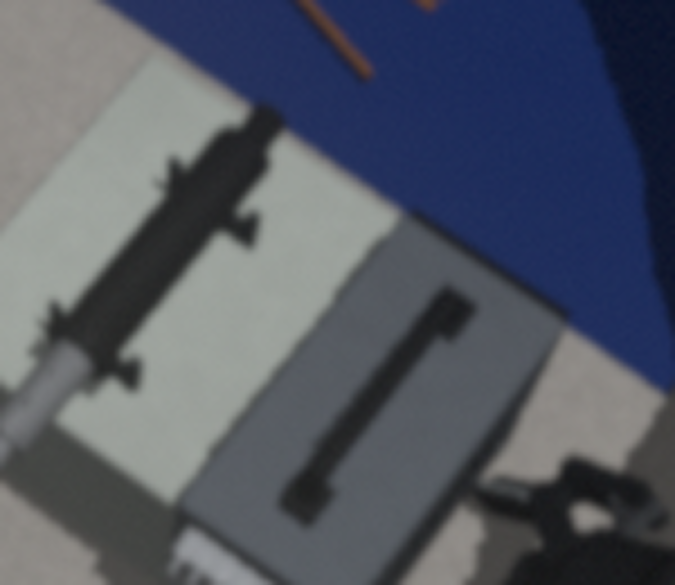

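```bash
python3 -m creep '[{"rx":0,"ry":0,"rz":0,"tx":-0.2,"ty":0,"tz":0.2,"hand":-1},{"rx":0,"ry":0,"rz":0,"tx":-0.4,"ty":0,"tz":0.4,"hand":-1},{"rx":0,"ry":0,"rz":0,"tx":-0.4,"ty":0,"tz":0.4,"hand":-1}]'; python3 -c "
from h import *
print(bot.observe()['moment'])
measure('m7',{'supply':[.526,.109,0.017],'station':[.525,-.0134,.017]})"
```

```text
clock: 12.85
position: [0.5264, 0.1482, 0.0077]
tool_rot: [3.138, 0.778, 1.589]
force: [-3.3, 22.9, 10.2]
grip_width: 0.0855
[ 2.27127292  0.53503813 -0.45309801]
supply top [527.3 107.7] 0.51 0.052
supply both [528.  107.5] 1.46 0.095
```

Position has stalled while the force rises, so the sides have met. I'm backing straight off now.

```bash
python3 -m creep '[{"rx":0,"ry":0,"rz":0,"tx":1,"ty":0,"tz":-1,"hand":-1},{"rx":0,"ry":0,"rz":0,"tx":3,"ty":0,"tz":-3,"hand":-1},{"rx":0,"ry":0,"rz":0,"tx":6,"ty":0,"tz":-6,"hand":-1},{"rx":0,"ry":0,"rz":0,"tx":12,"ty":0,"tz":-12,"hand":-1},{"rx":0,"ry":0,"rz":0,"tx":22,"ty":0,"tz":-22,"hand":-1},{"rx":0,"ry":0,"rz":0,"tx":34,"ty":0,"tz":-34,"hand":-1},{"rx":0,"ry":0,"rz":0,"tx":46,"ty":0,"tz":-46,"hand":-1},{"rx":0,"ry":0,"rz":0,"tx":56,"ty":0,"tz":-56,"hand":-1}]'; python3 -m creep '[{"rx":0,"ry":0,"rz":0,"tx":5,"ty":0,"tz":-20,"hand":-1},{"rx":0,"ry":0,"rz":0,"tx":5,"ty":0,"tz":-50,"hand":-1},{"rx":0,"ry":0,"rz":0,"tx":5,"ty":0,"tz":-80,"hand":-1},{"rx":0,"ry":0,"rz":0,"tx":5,"ty":0,"tz":-110,"hand":-1},{"rx":0,"ry":0,"rz":0,"tx":5,"ty":0,"tz":-130,"hand":-1},{"rx":0,"ry":0,"rz":0,"tx":5,"ty":0,"tz":-130,"hand":-1}]'; python3 -c "
from h import *
measure('m8',{'supply':[.526,.109,0.017],'station':[.525,-.0134,.017]})"
```

```text
clock: 13.95
position: [0.5242, 0.2255, 0.0078]
tool_rot: [3.14, 0.783, 1.588]
force: [0.5, 0.3, -0.6]
grip_width: 0.0855
clock: 14.55
position: [0.5229, 0.3219, 0.0979]
tool_rot: [3.138, 0.781, 1.588]
force: [0.9, 0.3, -0.6]
grip_width: 0.0852
supply top [527.5 107.1] 0.92 0.057
supply both [528.3 107.9] 1.12 0.116
station top [524.6 -13.3] 0.97 0.019
station both [524.6 -13.3] 0.93 0.213
```

View pics/m8_t.png

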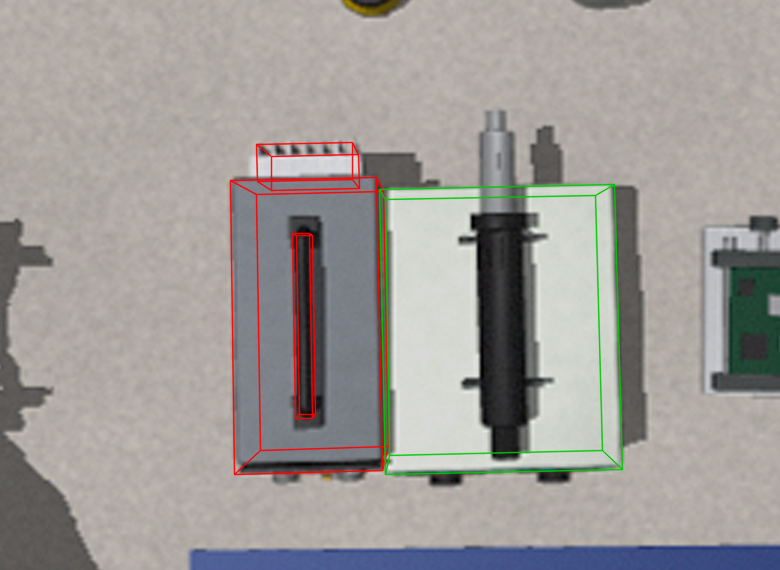

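View pics/m8_s.png

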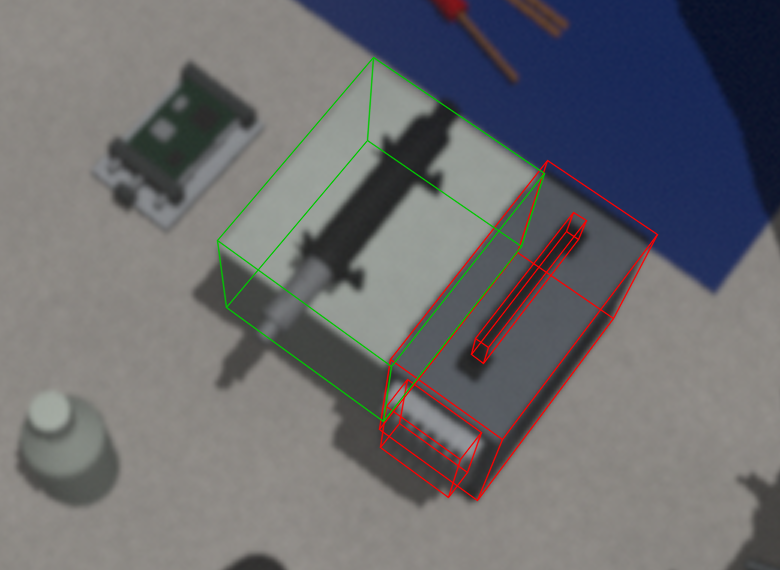

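```bash
python3 -c "
from h import *
print(bot.job_done())"
```

```text
the job is handed in; nothing more can be done
None
```

The power supply now stands against the left side of the hot-air station, square to it, with the fronts roughly in line. I handed the job in at about 14.6 s, with the arm backed clear.

**What I did:** I tilted the tool 45° and pushed with both open fingers on the supply's left side, about 25 mm above the bench. It slid about 85 mm at 11–14 N. At contact the fingers stopped moving and the force rose to 22.9 N, so I backed straight off. Measured wrist force is back to about 1 N at most.

**Last checks (camera fits):**
- **Spacing:** the two centres are 120.4 mm apart in the top view, against 120 mm for side-to-side contact.
- **Squareness:** yaw is about 0.9° for the supply and 1.0° for the station.
- **Fronts:** in line within about 3–4 mm.
- **Station:** it stayed at its starting position within the measuring error.
- **Rocking and other items:** I saw no rocking, and the handle was not touched. In the last pictures the board holder shows unmoved. I judged the bottle and jar unmoved by eye from the parts in view, and did not measure any of the three.

**Where checks disagreed:**
- Single supply yaw fits during contact scattered between 0.2° and 1.75°.
- The station was missed by the detector in two of the looks during contact.
- The fits using both cameras were poorer for the station once the supply partly hid it in the side view.

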